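Meter one nut from the dosing cup

TASK

Lift the dosing cup by its black handle and tip its open mouth over the square tray only until the nut at the front slides, and keep it tipped until that nut is in the tray; never tip it steeply, and keep the nut behind the rib in the cup. Then set the cup down upright where it stood and let go.

Things in the scene. Friction and masses are not known exactly. Their poses are not given: they have to be found in the camera images.
- cup: Loose dark steel cup, 110 (x) x 56 (y) mm, 0.22 kg; origin: centre of underside. Mouth, with no wall or lip, at -x, starts roughly facing the robot. Floor 3 mm; walls 28 mm high, 16 near the mouth; rib 3 mm high across the floor at x = +8 mm. Bail handle over the middle (x = 0): black bar along y, 50 mm long, 14 mm thick in x, 65 to 83 mm above the underside; pinch its 14 mm from above.
- tray: Square open steel tray, 130 x 130 mm outside, 28 mm high, walls and floor 3 mm, fixed to the table. Origin at the centre of its underside, z up. (The round steel dish of about the same size is not wanted.)
- nut_front: Steel hexagon nut, 22 mm across corners, 10 mm high, 17 g, flat on the cup's floor between the rib and the mouth. Origin at the centre of its underside. Lies still at small tilts; begins to slide out of the mouth at a cup tilt that depends on friction, somewhere between 20 and 40 degrees.
- nut_rear: A second nut of the same kind, lying flat on the cup's floor behind the rib (towards the back wall). The rib keeps it in the cup up to at least 60 degrees of tilt. Origin at the centre of its underside.

How it is judged:
On the way, in this order (a step that is already met when the one before it is completed fails the run):
1. the cup is lifted clear of the table with both nuts in it (height (world z) of cup above 0.035 m and angle between cup's own z axis and vertical below 0.3 rad and distance between each of nut_front, nut_rear and cup below 0.06 m), for 0.2 s.
2. the front nut is in the square tray while the cup is still held tipped (angle between cup's own z axis and vertical above 0.2 rad and height (world z) of cup above 0.025 m and x of nut_front in the frame of tray between -0.065 and 0.065 m and y of nut_front in the frame of tray between -0.065 and 0.065 m and height (world z) of nut_front below 0.027 m), for 0.2 s.
At the end, for the whole second after the job is handed in: The front nut lies at rest inside the square tray, the rear nut is still in the cup, and the cup stands upright (flat) on the table, released and at rest, within 40 mm of where it stood; its heading does not matter (x of nut_front in the frame of tray between -0.065 and 0.065 m and y of nut_front in the frame of tray between -0.065 and 0.065 m and height (world z) of nut_front below 0.027 m and linear speed of each of nut_front, cup below 0.03 m/s and x of nut_rear in the frame of cup between -0.05 and 0.055 m and y of nut_rear in the frame of cup between -0.028 and 0.028 m and z of nut_rear in the frame of cup between 0 and 0.027 m and angle between cup's own z axis and vertical below 0.1 rad and height (world z) of cup below 0.006 m and distance of cup from where it was at the start of the episode below 0.04 m); the robot touches nothing.
It fails at once if the cup is tipped steeply (more than 60 degrees from level) (angle between cup's own z axis and vertical above 1.05 rad).
It also fails if it takes over 59 s, if anything falls off the work surface, if the arm or the gripper's body presses on something with over 40 N, if the wrist force passes 120 N, or if a joint passes its speed limit or range.

ROBOT

A 6-joint arm with a two-finger parallel gripper is mounted at the origin on a cart in front of the work surface, level with it; the furniture and walls round the work are solid. World frame = base frame: x ahead of the robot, y to its left, z up, the work surface at z = 0. Lengths are in m, angles in rad, forces in N, time in s.
With the tool pointing down it reaches from about 0.275 to 0.75 m from the base axis. Payload 10.2 kg.
Tool frame: the origin (TCP) lies where the fingers leave the gripper's body, on its centre line; the fingertips stand arm.tip_reach ahead of it and the grasp point (between the pads) lies 45 mm ahead of it (arm.tip_reach is the distance from the TCP to the fingertips, in m); z points along the fingers, y is the line along which they close (so a half turn about z gives the same grasp; the last joint's range is limited). The gripper opens to 88 mm and grips with 3 to 60 N. Pads are 18 mm wide; open, the fingers measure 123 mm over their backs; the gripper's body (75 mm by 187 mm) begins 45 mm behind the grasp point.
Start: joints at [0.954, 0.313, 1.498, -0, 1.331, -0.223], TCP at [0.201, 0.485, 0.303] pointing down, gripper open.
Joint ranges: [-2.94, 2.94], [-0.97, 2.17], [0.19, 2.56], [-1.23, 4.37], [0.02, 3.11], [-2.88, 2.88]. Speed limits (rad/s): [2.39, 2.39, 3.01, 3.14, 3.14, 3.14].

INTERFACE

Orientations are given as a 3x3 rotation matrix whose columns are the frame's x, y, z axes.
In Python, from workcell import arm gives the robot as it stands.
- The arm moves only by the tool send_rows, never from a script. Its argument "moves" is a list of rows, each a list of 5 numbers: the shift along the tool's x, y, z in cm, then the turn about the tool's z in rad, then the closure, from 0 (fully open) to 1 (shut). In form: [[dx, dy, dz, yaw, grip], ...]. A call has exactly 5 rows; each row is the pose to reach, as a shift and turn from the pose commanded when the call began, along the tool's axes at that moment; what a row does not reach only later rows make up. A row lasts 1/10 s, in which the tool goes at most 50 mm and 8.59 degrees, less where a joint would pass 70% of its speed; a pose out of reach is approached as far as the arm can. A call with a gripper value outside its range is refused whole. The fingers move at their own pace and stop on an object; "newtons" is the grip in N (left out, the last holds). Time passes only in rows, so rows that repeat a pose let the fingers close, or fill a call up. It gives the time, the measured TCP pose, the force, the opening and the grip force at its end, in the units of the state.
- arm.observe(): the state, without advancing time (a new reading comes with each control period).
- arm.get_image(name): name is "scene" or "top" or "wrist"; returns a dict with "color" (420x560x3 uint8, blue, green, red), "mtx" (3x3 intrinsics, pixels), "dist_coeffs" ([k1, k2, p1, p2, k3] as OpenCV has them; the pictures are not rectified), "pose" (4x4, takes a point from camera to world coordinates); the wrist camera has in their place "mount" (4x4, takes a point from camera to tool coordinates, whose origin is the TCP and whose axes are the flange's). Camera axes: x right, y down, z forward; pixel columns grow to the right and rows downward; lengths in m; the calibration is good to about 2 mm. A picture is of the moment at which its call begins: read the wrist's pose just before it. There is no depth.
- arm.job_done(): hands the job in; it is judged then, once.
The state is a dict: "t": time; "joint_pos": joint angles; "qvel": joint speeds; "joint_torque": joint torques, N m; "tcp_pos": TCP position; "orientation": TCP orientation; "contact_force": force on the tool from outside, world axes, zero at the start; "wrist_torque": the same for the moment, N m; "width": finger opening in m; "gripper_force": force on a finger pad.
Only numpy, scipy, OpenCV 4.12 (cv2) and the standard library are available. Lean on these libraries where they do the work, as an engineer would, in place of code of your own. Each camera call takes 0.05 s, during which the arm holds its last target. There are 200 camera calls.

## Working session

There is one attempt and no reset: what is moved stays moved. The work goes in short steps, Python scripts to look and compute and a tool call to move; the robot and the scene stay as the last step left them, time stands still between calls to the robot, and variables do not carry over. Pictures are saved under pics/ and viewed, at most 10 in all, crops included, and the job is handed in when it is done.

Besides the shell and the picture viewer there is one more tool, called after ">>>" as name(argument=value, ...) on one line, values as JSON. send_rows: Moves the arm, as the interface text tells. Its arguments: {"type":"object","properties":{"moves":{"type":"array"},"newtons":{"type":"number"}},"required":["moves"]}

```bash
mkdir -p pics; ls; python3 - <<'E'
from workcell import arm
import cv2,pickle
s=arm.observe();print(s, arm.tip_reach)
d={}
for n in("scene","top"):
    im=arm.get_image(n);d[n]=im;cv2.imwrite(f"pics/{n}.png",im["color"]);print(n,im["mtx"],im["dist_coeffs"],im["pose"])
im=arm.get_image("wrist");d["wrist"]=im;print(im["mount"])
pickle.dump(d,open("d0.pkl","wb"))
E
```

```text
pics
{'t': 0.0, 'joint_pos': array([ 9.53593042e-01,  3.13439886e-01,  1.49842513e+00, -1.21237890e-05,
        1.33097975e+00, -2.23382092e-01]), 'qvel': array([-0.00083719,  0.00113376, -0.00206699,  0.00185692, -0.00066163,
        0.00072912]), 'joint_torque': array([-8.74238995e-04, -4.02220809e+01, -2.52263850e+01,  6.93620997e-02,
        3.52987123e-02, -4.14701515e-05]), 'tcp_pos': array([0.20136201, 0.48467448, 0.30217069]), 'orientation': array([[-9.23450550e-01,  3.83716783e-01, -7.15065448e-04],
       [ 3.83717358e-01,  9.23450016e-01, -1.02791532e-03],
       [ 2.65898839e-04, -1.22361199e-03, -9.99999216e-01]]), 'contact_force': array([-0.41811562, -0.87781521, -0.52447495]), 'wrist_torque': array([-0.03888871,  0.02551723, -0.01199419]), 'gripper_force': 0.0, 'width': 0.08844958234486182} 0.064
scene [[415.98179183   0.         277.89582975]
 [  0.         415.98179183 205.90098997]
 [  0.           0.           1.        ]] [-0.05505089  0.          0.          0.          0.        ] [[ 0.86219023 -0.31265683  0.39858965  0.22020493]
 [-0.50633253 -0.50704593  0.69
[... 153 characters left out ...]
  272.55595527]
 [  0.         468.09932786 206.15186959]
 [  0.           0.           1.        ]] [-0.11233366  0.          0.          0.          0.        ] [[-9.36027084e-04 -9.94127976e-01  1.08206709e-01  4.65887355e-01]
 [-9.99959807e-01  1.89534954e-03  8.76313997e-03  1.41365183e-02]
 [-8.91677213e-03 -1.08194158e-01 -9.94089792e-01  8.86420492e-01]
 [ 0.00000000e+00  0.00000000e+00  0.00000000e+00  1.00000000e+00]]
[[ 2.98201401e-04 -9.66049977e-01 -2.58355093e-01  6.62740400e-02]
 [ 9.99999845e-01  1.66862758e-04  5.30291819e-04 -7.73271172e-04]
 [-4.69178556e-04 -2.58355211e-01  9.66049877e-01 -8.21715629e-02]
 [ 0.00000000e+00  0.00000000e+00  0.00000000e+00  1.00000000e+00]]
```

View pics/scene.png

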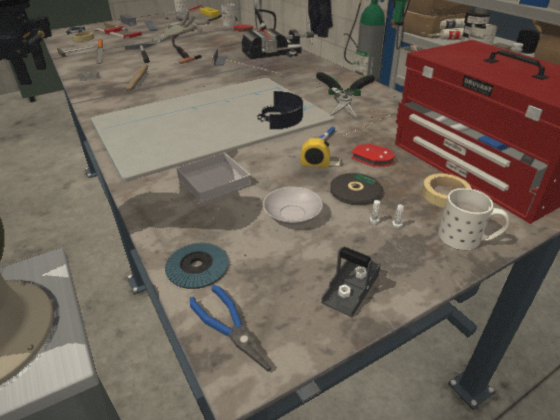

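View pics/top.png

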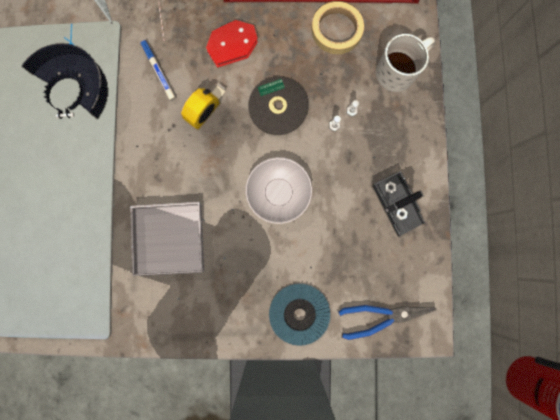

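The scene view shows the cup near (350,285) with its black handle, the tray at (213,177) and the round dish at (293,206). The top view shows the cup at (400,204) with its mouth towards the robot and the tray at (167,239). Next I'll enlarge both views.

```bash
python3 - <<'E'
import cv2,pickle,numpy as np
d=pickle.load(open("d0.pkl","rb"))
def crop(n,x,y,w,h,s): return cv2.resize(d[n]["color"][y:y+h,x:x+w],(w*s,h*s),interpolation=cv2.INTER_CUBIC)
a=crop("scene",310,235,80,85,5);b=crop("top",360,160,80,85,5)
cv2.imwrite("pics/c1.png",np.hstack([a,b]))
a=crop("scene",165,140,100,75,4);b=crop("top",120,190,100,100,4)
a=cv2.copyMakeBorder(a,0,100,0,0,cv2.BORDER_CONSTANT)
cv2.imwrite("pics/c2.png",np.hstack([a,b]))
E
```

```text
(no output)
```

View pics/c1.png

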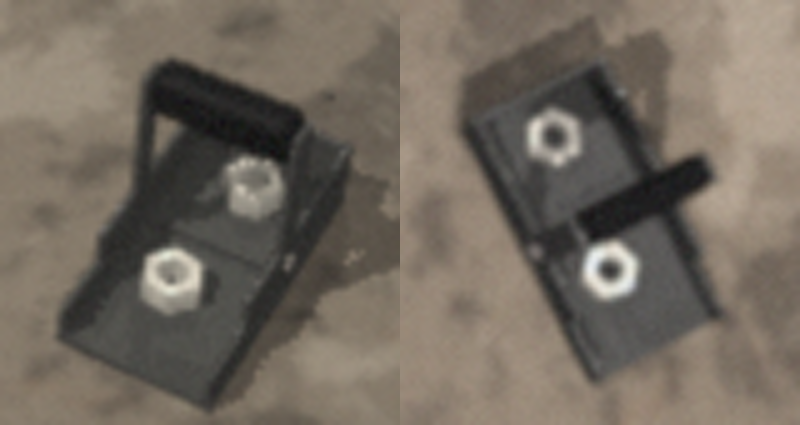

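View pics/c2.png

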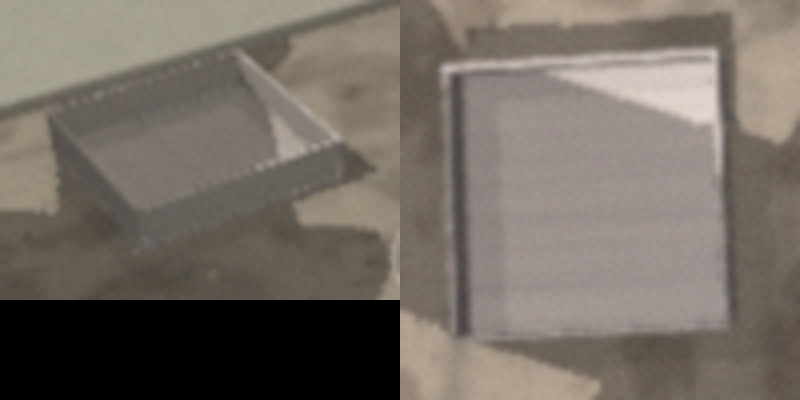

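The bail has thin side posts at the bar's ends, and its mouth faces the robot. The front nut sits just ahead of the rib. In the tray, all four rim corners can be read. Next I'll triangulate.

```bash
cat > h.py <<'E'
import cv2,numpy as np
def und(im,p): return cv2.undistortPoints(np.float64(p).reshape(-1,1,2),im["mtx"],im["dist_coeffs"]).reshape(-1,2)
def P(im): return np.linalg.inv(im["pose"])[:3]
def tri(a,pa,b,pb):
    X=cv2.triangulatePoints(P(a),P(b),und(a,pa).T,und(b,pb).T);return (X[:3]/X[3]).T
def atz(im,p,z):
    r=np.c_[und(im,p),np.ones(len(p))]@im["pose"][:3,:3].T;c=im["pose"][:3,3];return c+r*((z-c[2])/r[:,2])[:,None]
E
python3 - <<'E'
import pickle,numpy as np;from h import *
np.set_printoptions(precision=4,suppress=True)
d=pickle.load(open("d0.pkl","rb"));s,t=d["scene"],d["top"]
sp=[(342,252.6),(369,261),(322,302),(352,317),(177.5,168.75),(224.5,153),(251.25,175.75),(199.25,192)]
tp=[(397,204.4),(421.6,193.6),(399.4,236),(423.6,223.6),(133.75,274.5),(130.75,206.5),(199.5,202.5),(203,271.5)]
X=tri(s,sp,t,tp);print(X)
print("bar mid",X[:2].mean(0),"len",np.linalg.norm(X[1]-X[0]),"mouth mid",X[2:4].mean(0),np.linalg.norm(X[3]-X[2]),"tray",X[4:].mean(0))
print(atz(t,tp[:2],.078),atz(t,tp[2:4],.003),atz(t,tp[4:],.028),atz(t,[(373,185),(400.6,173.4)],.028))
E
```

```text
[[ 0.5574 -0.1983  0.0701]
 [ 0.5762 -0.2414  0.077 ]
 [ 0.5054 -0.2196  0.0011]
 [ 0.5294 -0.2683 -0.0012]
 [ 0.4345  0.279   0.0223]
 [ 0.5616  0.2878  0.0227]
 [ 0.5693  0.1571  0.0225]
 [ 0.4402  0.1485  0.0292]]
bar mid [ 0.5668 -0.2199  0.0735] len 0.04754318652280348 mouth mid [ 0.5174 -0.2439 -0.0001] 0.054275427078432595 tray [0.5014 0.2181 0.0242]
[[ 0.5565 -0.1963  0.078 ]
 [ 0.5756 -0.2408  0.078 ]] [[ 0.5046 -0.2187  0.003 ]
 [ 0.528  -0.2663  0.003 ]] [[0.4331 0.2777 0.028 ]
 [0.5592 0.2868 0.028 ]
 [0.5664 0.1572 0.028 ]
 [0.4394 0.149  0.028 ]] [[ 0.5986 -0.1652  0.028 ]
 [ 0.6205 -0.218   0.028 ]]
```

>>> send_rows(moves=[[-3.7,-3.1,0.4,0.14,0],[-7.4,-6.2,0.8,0.28,0],[-11.1,-9.3,1.2,0.42,0],[-14.8,-12.4,1.6,0.56,0],[-18.5,-15.5,2.0,0.7,0]])

```text
t: 0.65
tcp_pos: [0.3131, 0.269, 0.2826]
orientation: [[-0.454, 0.891, 0.0], [0.891, 0.454, 0.0], [-0.0, 0.0, -1.0]]
contact_force: [1.6, 0.6, 0.0]
width: 0.0884
gripper_force: 0.0
```

```bash
cat > go.py <<'E'
import sys,numpy as np
from workcell import arm
x,y,z,ang=map(float,sys.argv[1:5])
s=arm.observe();R=s["orientation"];dl=np.array([x,y,z])-s["tcp_pos"]
a=np.degrees(np.arctan2(R[1,1],R[0,1]))
yaw=-np.radians((ang-a+180)%360-180)
print("t",round(s["t"],2),"tcp",s["tcp_pos"].round(4),"yang",round(a,2),"F",s["contact_force"].round(1),"w",round(s["width"],4),"gf",s["gripper_force"])
print("tilt",R[:,2].round(3),"| move cm",(100*R.T@dl).round(2),"yaw",round(yaw,3))
E
python3 go.py .565 -.218 .22 -63
```

```text
t 0.65 tcp [0.3131 0.269  0.2826] yang 27.02 F [1.6 0.6 0. ] w 0.0884 gf 0.0
tilt [ 0.  0. -1.] | move cm [-54.82   0.31   6.26] yaw 1.571
```

>>> send_rows(moves=[[-4.6,0,0.5,0.14,0],[-9.2,0,1.0,0.28,0],[-13.8,0,1.5,0.42,0],[-18.4,0,2.0,0.56,0],[-23,0.1,2.5,0.7,0]])

```text
t: 1.15
tcp_pos: [0.4197, 0.0649, 0.2576]
orientation: [[0.227, 0.974, 0.0], [0.974, -0.227, 0.0], [0.0, 0.0, -1.0]]
contact_force: [1.0, 0.6, 0.3]
width: 0.0882
gripper_force: 0.0
```

```bash
python3 go.py .565 -.218 .22 -63
```

```text
t 1.15 tcp [0.4197 0.0649 0.2576] yang -13.13 F [1.  0.6 0.3] w 0.0882 gf 0.0
tilt [ 0.  0. -1.] | move cm [-24.25  20.57   3.76] yaw 0.87
```

>>> send_rows(moves=[[-3.4,2.9,0.5,0.14,0],[-6.8,5.8,1.0,0.28,0],[-10.2,8.7,1.5,0.42,0],[-13.6,11.6,2.0,0.56,0],[-17.0,14.5,2.5,0.7,0]])

```text
t: 1.65
tcp_pos: [0.5236, -0.1328, 0.2323]
orientation: [[0.801, 0.599, -0.0], [0.599, -0.801, 0.0], [-0.0, -0.0, -1.0]]
contact_force: [0.8, 0.8, -0.2]
width: 0.0883
gripper_force: 0.0
```

```bash
python3 go.py .565 -.218 .22 -63
```

```text
t 1.65 tcp [ 0.5236 -0.1328  0.2323] yang -53.23 F [ 0.8  0.8 -0.2] w 0.0883 gf 0.0
tilt [-0.  0. -1.] | move cm [-1.78  9.3   1.23] yaw 0.17
```

>>> send_rows(moves=[[-0.6,3.1,0.4,0.08,0],[-1.2,6.2,0.8,0.15,0],[-1.7,8.7,1.2,0.15,0],[-1.7,8.7,1.2,0.15,0],[-1.7,8.7,1.2,0.15,0]])

```text
t: 2.15
tcp_pos: [0.5618, -0.2104, 0.2202]
orientation: [[0.879, 0.477, -0.001], [0.477, -0.879, 0.001], [-0.001, -0.001, -1.0]]
contact_force: [0.2, 0.9, 0.5]
width: 0.0879
gripper_force: 0.0
```

```bash
python3 go.py .565 -.218 .117 -63; python3 - <<'E'
from workcell import arm
import cv2,pickle
s=arm.observe();im=arm.get_image("wrist");pickle.dump((s,im),open("w1.pkl","wb"))
cv2.imwrite("pics/w1.png",cv2.resize(im["color"],(784,588)))
E
```

```text
t 2.15 tcp [ 0.5618 -0.2104  0.2202] yang -61.49 F [0.2 0.9 0.5] w 0.0879 gf 0.0
tilt [-0.001  0.001 -1.   ] | move cm [-0.08  0.84 10.32] yaw 0.026
```

View pics/w1.png

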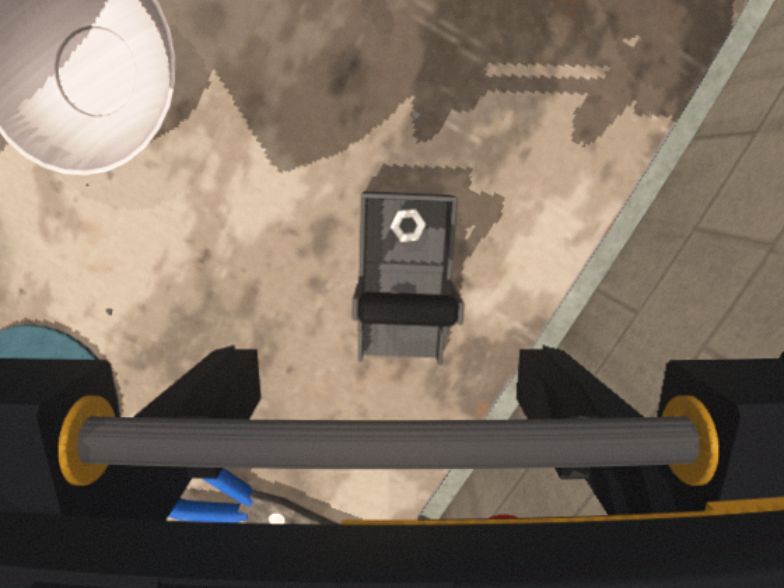

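The wrist view shows the handle bar from (358,306) to (460,310). The cup's rear edge runs from (362,193) to (457,198), and the rear nut is visible at (408,225). The cup is nearly aligned with the image.

```bash
python3 - <<'E'
import pickle,numpy as np;from h import *
np.set_printoptions(precision=4,suppress=True)
s,im=pickle.load(open("w1.pkl","rb"))
T=np.eye(4);T[:3,:3]=s["orientation"];T[:3,3]=s["tcp_pos"];im["pose"]=T@im["mount"]
p=np.array([(357,306),(462,310),(358,361),(441,362),(362,193),(457,198)])/1.4
t=pickle.load(open("d0.pkl","rb"))["top"]
print(tri(im,p[:2],t,[(396,204.8),(422.6,193)]))
B=atz(im,p[:2],.076);M=atz(im,p[2:4],.003);Q=atz(im,p[4:],.028)
ang=lambda v:np.degrees(np.arctan2(v[1],v[0]))
print(B,B.mean(0),np.linalg.norm(B[1]-B[0]),ang(B[1]-B[0]));print(M.mean(0),ang(M[1]-M[0]),Q.mean(0),ang(Q[1]-Q[0]),ang(Q.mean(0)-M.mean(0)), (Q.mean(0)+M.mean(0))/2)
E
```

```text
[[ 0.5555 -0.1957  0.0773]
 [ 0.5774 -0.245   0.072 ]]
[[ 0.5546 -0.1968  0.076 ]
 [ 0.5781 -0.2444  0.076 ]] [ 0.5663 -0.2206  0.076 ] 0.05313721690289855 -63.7302745007551
[ 0.5123 -0.2465  0.003 ] -62.21398044796349 [ 0.6141 -0.1964  0.028 ] -64.35059841844269 26.2456502668172 [ 0.5632 -0.2214  0.0155]
```

```bash
python3 go.py .5655 -.2207 .119 -63.7
```

```text
t 2.2 tcp [ 0.5618 -0.2099  0.2206] yang -61.45 F [0.3 0.2 0.7] w 0.0886 gf 0.0
tilt [-0.001  0.001 -1.   ] | move cm [-0.19  1.14 10.16] yaw 0.039
```

>>> send_rows(moves=[[-0.2,1.1,2.0,0.04,0],[-0.2,1.1,5.0,0.04,0],[-0.2,1.1,8.0,0.04,0],[-0.2,1.1,10.1,0.04,0],[-0.2,1.1,10.1,0.04,0]])

```text
t: 2.7
tcp_pos: [0.5644, -0.2196, 0.1175]
orientation: [[0.897, 0.443, -0.004], [0.443, -0.897, 0.003], [-0.003, -0.004, -1.0]]
contact_force: [0.0, -0.2, 0.4]
width: 0.0882
gripper_force: 0.0
```

```bash
python3 go.py .5655 -.2207 .119 -63.7
```

```text
t 2.7 tcp [ 0.5644 -0.2196  0.1175] yang -63.7 F [ 0.  -0.2  0.4] w 0.0882 gf 0.0
tilt [-0.004  0.003 -1.   ] | move cm [ 0.05  0.15 -0.15] yaw -0.0
```

>>> send_rows(moves=[[0,0.1,-0.1,0,0.3],[0,0.1,-0.1,0,0.6],[0,0.1,-0.1,0,1],[0,0.1,-0.1,0,1],[0,0.1,-0.1,0,1]], newtons=30)

```text
t: 3.2
tcp_pos: [0.5661, -0.2221, 0.1214]
orientation: [[0.897, 0.442, 0.0], [0.442, -0.897, -0.0], [0.0, 0.0, -1.0]]
contact_force: [-0.6, 1.7, 4.7]
width: 0.0557
gripper_force: 30.0
```

>>> send_rows(moves=[[0,0,0,0,1],[0,0,0,0,1],[0,0,0,0,1],[0,0,0,0,1],[0,0,0,0,1]])

```text
t: 3.7
tcp_pos: [0.5661, -0.2221, 0.1214]
orientation: [[0.897, 0.442, 0.0], [0.442, -0.897, -0.0], [0.0, 0.0, -1.0]]
contact_force: [-2.2, 2.7, 5.7]
width: 0.056
gripper_force: 30.0
```

>>> send_rows(moves=[[0,0,-0.5,0,1],[0,0,-1.5,0,1],[0,0,-3,0,1],[0,0,-4.5,0,1],[0,0,-6,0,1]])

```text
t: 4.2
tcp_pos: [0.5661, -0.2223, 0.1824]
orientation: [[0.897, 0.442, 0.001], [0.442, -0.897, -0.0], [0.0, 0.001, -1.0]]
contact_force: [0.0, 0.6, -2.6]
width: 0.0556
gripper_force: 30.0
```

>>> send_rows(moves=[[0,0,-1,0,1],[0,0,-1.5,0,1],[0,0,-1.5,0,1],[0,0,-1.5,0,1],[0,0,-1.5,0,1]])

```text
t: 4.7
tcp_pos: [0.5658, -0.2221, 0.195]
orientation: [[0.897, 0.442, -0.001], [0.442, -0.897, 0.001], [-0.001, -0.001, -1.0]]
contact_force: [1.2, 0.4, -2.9]
width: 0.0556
gripper_force: 30.0
```

```bash
python3 go.py .68 .229 .20 -86.4; python3 - <<'E'
from workcell import arm
import cv2
im=arm.get_image("scene")["color"]
cv2.imwrite("pics/s2.png",cv2.resize(im[150:350,250:450],(600,600)))
E
```

```text
t 4.7 tcp [ 0.5658 -0.2221  0.195 ] yang -63.77 F [ 1.2  0.4 -2.9] w 0.0556 gf 29.99982850626111
tilt [-0.001  0.001 -1.   ] | move cm [ 30.18 -35.42  -0.48] yaw 0.395
```

View pics/s2.png

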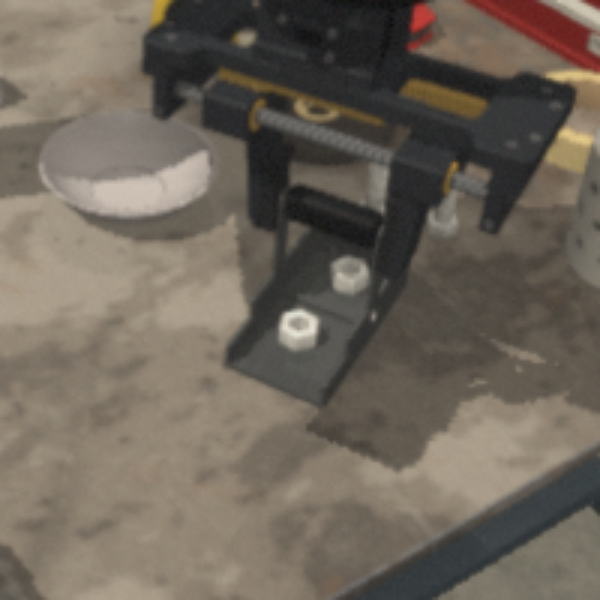

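Both nuts are in the level, lifted cup: the front one at (300,330), the rear one at (350,275). Next I'll carry it to the tray's far side, gently.

>>> send_rows(moves=[[0.2,-0.3,0,0,1],[0.8,-1.1,0,0,1],[1.7,-2.4,0,0,1],[3.0,-4.1,0,0,1],[4.4,-6.1,0,0,1]])

```text
t: 5.25
tcp_pos: [0.5787, -0.1463, 0.1957]
orientation: [[0.897, 0.442, 0.0], [0.442, -0.897, 0.0], [0.0, -0.0, -1.0]]
contact_force: [-0.5, -0.4, -3.4]
width: 0.0554
gripper_force: 30.0
```

>>> send_rows(moves=[[1.6,-2.2,0,0,1],[3.2,-4.4,0,0,1],[4.8,-6.6,0,0,1],[6.4,-8.8,0,0,1],[8.0,-11.0,0,0,1]])

```text
t: 5.75
tcp_pos: [0.6015, -0.0115, 0.1958]
orientation: [[0.897, 0.443, 0.0], [0.443, -0.897, 0.0], [0.0, -0.0, -1.0]]
contact_force: [0.0, 0.9, -2.8]
width: 0.0556
gripper_force: 30.0
```

>>> send_rows(moves=[[1.6,-2.2,0,0.03,1],[3.2,-4.4,0,0.08,1],[4.8,-6.6,0,0.13,1],[6.4,-8.8,0,0.18,1],[8.0,-11.0,0,0.23,1]])

```text
t: 6.25
tcp_pos: [0.6244, 0.1226, 0.1957]
orientation: [[0.974, 0.225, -0.0], [0.225, -0.974, 0.0], [-0.0, -0.0, -1.0]]
contact_force: [0.4, -0.6, -2.1]
width: 0.0556
gripper_force: 30.0
```

```bash
python3 go.py .640 .227 .175 -86.4
```

```text
t 6.25 tcp [0.6244 0.1226 0.1957] yang -77.01 F [ 0.4 -0.6 -2.1] w 0.0556 gf 29.997928580269217
tilt [-0.  0. -1.] | move cm [ 3.87 -9.82  2.08] yaw 0.164
```

>>> send_rows(moves=[[1.0,-2.5,0,0.05,1],[1.8,-4.7,0,0.1,1],[2.6,-6.7,0,0.15,1],[3.2,-8.2,0,0.165,1],[3.6,-9.2,0,0.165,1]])

```text
t: 6.75
tcp_pos: [0.6384, 0.2202, 0.1956]
orientation: [[0.998, 0.064, -0.0], [0.064, -0.998, 0.0], [-0.0, -0.0, -1.0]]
contact_force: [0.7, -0.1, -2.3]
width: 0.0554
gripper_force: 30.0
```

>>> send_rows(moves=[[0.1,-0.4,0.2,0,1],[0.1,-0.6,0.6,0,1],[0.1,-0.6,1.0,0,1],[0.1,-0.6,1.4,0,1],[0.1,-0.6,1.7,0,1]])

```text
t: 7.25
tcp_pos: [0.6397, 0.2233, 0.1782]
orientation: [[0.998, 0.062, -0.001], [0.062, -0.998, -0.0], [-0.001, 0.0, -1.0]]
contact_force: [0.7, 0.4, -2.4]
width: 0.0557
gripper_force: 30.0
```

```bash
python3 go.py .640 .227 .144 -86.4; python3 - <<'E'
from workcell import arm
import cv2,numpy as np
a=arm.get_image("scene")["color"];b=arm.get_image("top")["color"]
s,im=arm.observe(),None
cv2.imwrite("pics/s3.png",np.hstack([cv2.resize(a[100:220,150:310],(480,360)),cv2.resize(b[90:300,100:260],(274,360))]))
E
```

```text
t 7.25 tcp [0.6397 0.2233 0.1782] yang -86.44 F [ 0.7  0.4 -2.4] w 0.0557 gf 29.999855887144804
tilt [-0.001 -0.    -1.   ] | move cm [ 0.06 -0.37  3.42] yaw -0.001
```

View pics/s3.png

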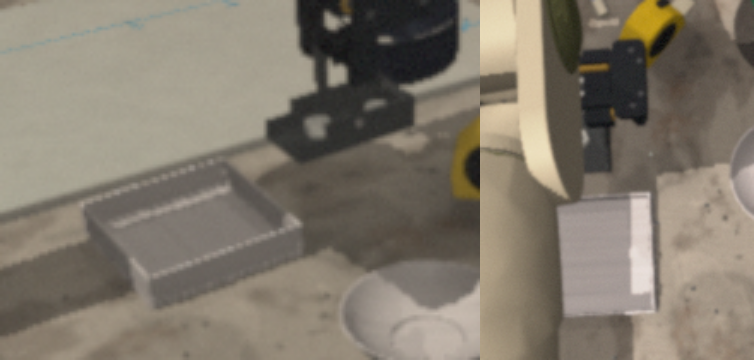

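The cup is aligned with the far wall of the tray, and the nut is visible inside it at (318,125). The wrist can't tilt, so I'll hook the mouth's floor edge on the outer face of the tray wall. Moving the handle along an arc will then make the cup pivot in the pads.

>>> send_rows(moves=[[0,-0.1,0.8,0,1],[0,-0.2,1.7,0,1],[0,-0.3,2.6,0,1],[0,-0.3,3.3,0,1],[0,-0.3,3.55,0,1]])

```text
t: 7.85
tcp_pos: [0.6392, 0.2268, 0.1419]
orientation: [[0.998, 0.063, -0.002], [0.063, -0.998, -0.0], [-0.002, 0.0, -1.0]]
contact_force: [0.1, -0.3, -2.3]
width: 0.0556
gripper_force: 30.0
```

>>> send_rows(moves=[[-0.2,0,0,0,1],[-0.6,0,0,0,1],[-1.0,0,0,0,1],[-1.3,0,0,0,1],[-1.5,0,0,0,1]])

```text
t: 8.35
tcp_pos: [0.6243, 0.2259, 0.1435]
orientation: [[0.998, 0.063, 0.0], [0.063, -0.998, 0.0], [0.0, -0.0, -1.0]]
contact_force: [-0.5, -0.1, -3.0]
width: 0.0557
gripper_force: 30.0
```

>>> send_rows(moves=[[-0.1,0,0,0,1],[-0.2,0,0,0,1],[-0.3,0,0,0,1],[-0.4,0,0,0,1],[-0.5,0,0,0,1]])

```text
t: 8.85
tcp_pos: [0.6195, 0.2256, 0.1432]
orientation: [[0.998, 0.063, -0.0], [0.063, -0.998, -0.0], [-0.0, 0.0, -1.0]]
contact_force: [0.3, 0.2, -3.1]
width: 0.0557
gripper_force: 30.0
```

```bash
python3 go.py .640 .227 .144 -86.4
```

```text
t 8.85 tcp [0.6195 0.2256 0.1432] yang -86.4 F [ 0.3  0.2 -3.1] w 0.0557 gf 29.999378146603703
tilt [-0. -0. -1.] | move cm [ 2.05 -0.01 -0.08] yaw -0.0
```

>>> send_rows(moves=[[-0.1,0,0,0,1],[-0.2,0,0,0,1],[-0.3,0,0,0,1],[-0.4,0,-0.1,0,1],[-0.5,0,-0.15,0,1]])

```text
t: 9.35
tcp_pos: [0.6154, 0.2251, 0.1455]
orientation: [[0.998, 0.063, 0.003], [0.063, -0.998, 0.0], [0.003, 0.0, -1.0]]
contact_force: [5.4, -0.2, -1.9]
width: 0.0555
gripper_force: 30.0
```

```bash
python3 go.py .640 .227 .144 -86.4
```

```text
t 9.35 tcp [0.6154 0.2251 0.1455] yang -86.41 F [ 5.4 -0.2 -1.9] w 0.0555 gf 30.002190554514527
tilt [ 0.003  0.    -1.   ] | move cm [ 2.47 -0.03  0.16] yaw -0.0
```

>>> send_rows(moves=[[-0.2,0,-0.1,0,1],[-0.4,0,-0.2,0,1],[-0.6,0,-0.3,0,1],[-0.8,0,-0.45,0,1],[-1.0,0,-0.55,0,1]], newtons=18)

```text
t: 9.85
tcp_pos: [0.6046, 0.2247, 0.1506]
orientation: [[0.998, 0.063, 0.001], [0.063, -0.998, 0.0], [0.001, -0.0, -1.0]]
contact_force: [5.2, 0.1, 1.0]
width: 0.0559
gripper_force: 18.0
```

```bash
python3 go.py .640 .227 .144 -86.4;  python3 - <<'E'
from workcell import arm
import cv2,numpy as np
a=arm.get_image("scene")["color"];cv2.imwrite("pics/s4.png",cv2.resize(a[100:220,150:310],(800,600)))
E
```

```text
t 9.85 tcp [0.6046 0.2247 0.1506] yang -86.4 F [5.2 0.1 1. ] w 0.0559 gf 17.999649478588253
tilt [ 0.001  0.    -1.   ] | move cm [ 3.55 -0.01  0.66] yaw -0.0
```

View pics/s4.png

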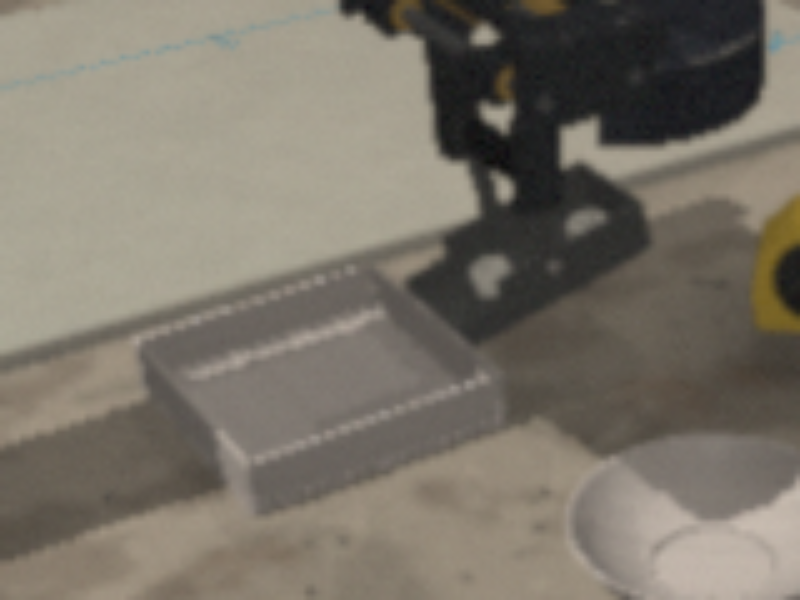

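The cup is tilting as planned, about 10° so far, with its lip on the wall near (440,310) and both nuts still in place. I'll carry on.

>>> send_rows(moves=[[-0.3,0,-0.2,0,1],[-0.6,0,-0.35,0,1],[-0.9,0,-0.48,0,1],[-1.2,0,-0.6,0,1],[-1.5,0,-0.7,0,1]])

```text
t: 10.4
tcp_pos: [0.5893, 0.2237, 0.1573]
orientation: [[0.998, 0.063, -0.0], [0.063, -0.998, -0.0], [-0.0, 0.0, -1.0]]
contact_force: [3.3, 0.2, -0.3]
width: 0.0556
gripper_force: 18.0
```

```bash
cat > snap.py <<'E'
from workcell import arm
import cv2,sys,numpy as np
a=arm.get_image("scene")["color"];w=arm.get_image("wrist")["color"]
cv2.imwrite("pics/"+sys.argv[1]+".png",np.hstack([cv2.resize(a[100:220,150:310],(440,330)),cv2.resize(w[0:420],(352,330))]))
E
python3 go.py .640 .227 .144 -86.4;  python3 snap.py s5
```

```text
t 10.4 tcp [0.5893 0.2237 0.1573] yang -86.4 F [ 3.3  0.2 -0.3] w 0.0556 gf 17.99977689050138
tilt [-0. -0. -1.] | move cm [ 5.08 -0.01  1.33] yaw 0.0
```

View pics/s5.png

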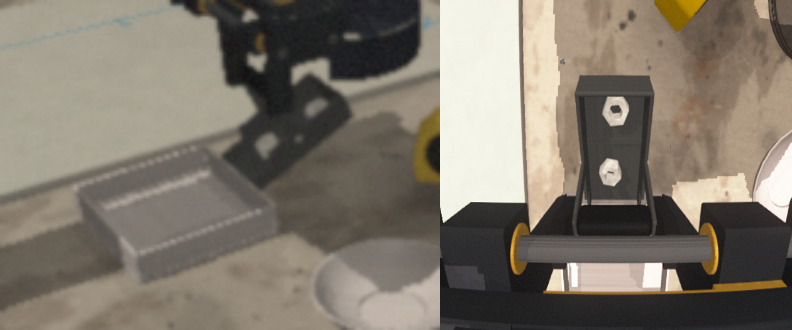

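At about 20° both nuts still lie in place, at wrist pixels of about (270,219) for the front one and (278,140) for the rear. I'll tilt further in small steps and track the nuts by code.

>>> send_rows(moves=[[-0.2,0,-0.05,0,1],[-0.35,0,-0.1,0,1],[-0.5,0,-0.15,0,1],[-0.65,0,-0.2,0,1],[-0.7,0,-0.2,0,1]])

```text
t: 11.0
tcp_pos: [0.5825, 0.2233, 0.1593]
orientation: [[0.998, 0.063, -0.0], [0.063, -0.998, -0.0], [-0.0, -0.0, -1.0]]
contact_force: [2.9, 0.4, -0.3]
width: 0.0557
gripper_force: 18.0
```

```bash
cat > nuts.py <<'E'
from workcell import arm
import cv2,numpy as np,sys
w=arm.get_image("wrist")["color"]
if len(sys.argv)>1: cv2.imwrite("pics/%s.png"%sys.argv[1],w)
g=cv2.cvtColor(w,cv2.COLOR_BGR2GRAY)[60:290,222:338]
n,l,st,c=cv2.connectedComponentsWithStats((g>120).astype(np.uint8))
for i in range(1,n):
    if 60<st[i,4]: print(st[i,:5]+[222,60,0,0,0],(c[i]+[222,60]).round(1))
E
python3 go.py .640 .227 .144 -86.4;  python3 nuts.py w6
```

```text
t 11.0 tcp [0.5825 0.2233 0.1593] yang -86.4 F [ 2.9  0.4 -0.3] w 0.0557 gf 17.999795631039888
tilt [-0. -0. -1.] | move cm [ 5.76 -0.01  1.53] yaw -0.0
[ 222   60  116   36 3180] [279.8  73.3]
[ 259  136   42   41 1239] [279.3 156.2]
[331 160   7  50 177] [335.1 191. ]
[254 207  34  34 925] [270.8 223.4]
[ 225  240  105   21 1439] [277.5 252.6]
```

>>> send_rows(moves=[[-0.2,0,-0.03,0,1],[-0.35,0,-0.06,0,1],[-0.5,0,-0.09,0,1],[-0.6,0,-0.1,0,1],[-0.6,0,-0.1,0,1]])

```text
t: 11.55
tcp_pos: [0.5766, 0.2229, 0.1604]
orientation: [[0.998, 0.063, 0.0], [0.063, -0.998, 0.0], [0.0, -0.0, -1.0]]
contact_force: [2.7, -0.4, 0.5]
width: 0.0558
gripper_force: 18.0
```

```bash
python3 go.py .640 .227 .144 -86.4;  python3 nuts.py w7
```

```text
t 11.55 tcp [0.5766 0.2229 0.1604] yang -86.4 F [ 2.7 -0.4  0.5] w 0.0558 gf 17.999401793349534
tilt [ 0.  0. -1.] | move cm [ 6.35 -0.01  1.64] yaw -0.0
[ 222   60  116   21 2348] [279.7  69.7]
[ 259  130   42   42 1321] [279.5 150.4]
[332 169   6  32 106] [335.4 188.4]
[ 224  215  107   47 2898] [275.8 243.9]
```

The front nut has slid down against the wall, which is acting as a gate. I'll raise the cup over the rim and move its mouth in over the tray.

>>> send_rows(moves=[[0,0,-0.4,0,1],[-0.3,0,-0.8,0,1],[-1.0,0,-0.9,0,1],[-1.8,0,-0.9,0,1],[-2.4,0,-0.9,0,1]], newtons=40)

```text
t: 12.1
tcp_pos: [0.5514, 0.2214, 0.1689]
orientation: [[0.998, 0.063, -0.002], [0.063, -0.998, -0.0], [-0.002, 0.0, -1.0]]
contact_force: [-0.3, -0.6, -2.0]
width: 0.0557
gripper_force: 40.0
```

```bash
python3 go.py .640 .227 .144 -86.4;  python3 nuts.py w8; python3 snap.py s8
```

```text
t 12.1 tcp [0.5514 0.2214 0.1689] yang -86.39 F [-0.3 -0.6 -2. ] w 0.0557 gf 39.99867416918278
tilt [-0.002 -0.    -1.   ] | move cm [ 8.88 -0.    2.47] yaw 0.0
[ 222   60  116   23 2406] [281.4  70.7]
[ 258  131   43   42 1305] [279.4 151.4]
[332 183   6  56 197] [335.3 205.5]
[ 224  234  106   28 2209] [276.7 248.7]
```

View pics/s8.png

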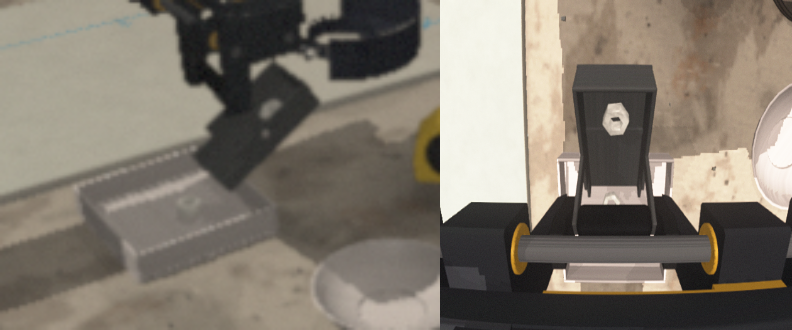

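The front nut lies in the tray, at (188,205) in the scene view, with the cup still tipped and the rear nut behind the rib. I'll hold briefly, then lift and carry it back.

>>> send_rows(moves=[[0,0,0,0,1],[0,0,0,0,1],[0,0,0,0,1],[0,0,0,0,1],[0,0,0,0,1]])

```text
t: 12.75
tcp_pos: [0.5527, 0.2214, 0.1692]
orientation: [[0.998, 0.063, -0.0], [0.063, -0.998, -0.0], [-0.0, 0.0, -1.0]]
contact_force: [-0.2, 0.1, -2.0]
width: 0.0559
gripper_force: 40.0
```

>>> send_rows(moves=[[0,0,-0.5,0,1],[0,0,-1.5,0,1],[0,0,-3,0,1],[0.2,0,-4.5,0,1],[0.5,0.3,-6,0,1]])

```text
t: 13.25
tcp_pos: [0.5579, 0.219, 0.2309]
orientation: [[0.998, 0.063, 0.001], [0.063, -0.998, 0.0], [0.001, -0.0, -1.0]]
contact_force: [-0.3, -0.1, -3.2]
width: 0.0556
gripper_force: 40.0
```

>>> send_rows(moves=[[0.3,1.2,-0.5,0,1],[0.5,3,-0.5,0,1],[0.6,5.2,-0.5,0,1],[0.6,7.6,-0.5,0,1],[0.6,10,-0.5,0,1]])

```text
t: 13.75
tcp_pos: [0.5701, 0.1177, 0.2342]
orientation: [[0.998, 0.063, -0.0], [0.063, -0.998, -0.0], [-0.0, 0.0, -1.0]]
contact_force: [0.9, -1.3, -2.7]
width: 0.0555
gripper_force: 40.0
```

>>> send_rows(moves=[[0,2.4,0,-0.04,1],[0,4.8,0,-0.08,1],[0,7.2,0,-0.13,1],[0,9.6,0,-0.18,1],[0,12,0,-0.23,1]])

```text
t: 14.25
tcp_pos: [0.5775, -0.0022, 0.2343]
orientation: [[0.957, 0.29, -0.0], [0.29, -0.957, -0.0], [-0.0, 0.0, -1.0]]
contact_force: [0.2, 0.9, -3.5]
width: 0.0554
gripper_force: 40.0
```

```bash
python3 go.py .566 -.222 .22 -63.7
```

```text
t 14.25 tcp [ 0.5775 -0.0022  0.2343] yang -73.13 F [ 0.2  0.9 -3.5] w 0.0554 gf 39.99893054366112
tilt [-0. -0. -1.] | move cm [-7.48 20.7   1.44] yaw -0.165
```

>>> send_rows(moves=[[-1.2,2.2,0,-0.05,1],[-2.4,4.4,0,-0.1,1],[-3.6,6.6,0,-0.14,1],[-4.8,8.8,0,-0.165,1],[-6.0,11.0,0,-0.165,1]])

```text
t: 14.75
tcp_pos: [0.5513, -0.1248, 0.2343]
orientation: [[0.897, 0.442, -0.0], [0.442, -0.897, -0.0], [-0.0, 0.0, -1.0]]
contact_force: [0.1, 0.4, -3.2]
width: 0.0554
gripper_force: 40.0
```

```bash
python3 go.py .527 -.2415 .16 -63.7
```

```text
t 14.75 tcp [ 0.5513 -0.1248  0.2343] yang -63.75 F [ 0.1  0.4 -3.2] w 0.0554 gf 39.998944122344255
tilt [-0. -0. -1.] | move cm [-7.34  9.39  7.43] yaw -0.001
```

>>> send_rows(moves=[[-1.6,2.1,0.8,0,1],[-3.2,4.2,2,0,1],[-4.8,6.2,3.2,0,1],[-6.2,8,4.4,0,1],[-7,9,5.4,0,1]])

```text
t: 15.25
tcp_pos: [0.5281, -0.2368, 0.1796]
orientation: [[0.898, 0.44, -0.0], [0.44, -0.898, -0.0], [-0.0, 0.0, -1.0]]
contact_force: [-0.1, 0.6, -2.2]
width: 0.0556
gripper_force: 40.0
```

>>> send_rows(moves=[[-0.2,0.3,0.8,0,1],[-0.3,0.4,1.4,0,1],[-0.3,0.4,2.0,0,1],[-0.3,0.4,2.6,0,1],[-0.3,0.4,3.0,0,1]])

```text
t: 15.75
tcp_pos: [0.5282, -0.2391, 0.1498]
orientation: [[0.897, 0.443, -0.0], [0.443, -0.897, 0.0], [-0.0, -0.0, -1.0]]
contact_force: [0.5, 0.4, -2.9]
width: 0.0555
gripper_force: 40.0
```

```bash
python3 go.py .527 -.2415 .138 -63.7
```

```text
t 15.75 tcp [ 0.5282 -0.2391  0.1498] yang -63.72 F [ 0.5  0.4 -2.9] w 0.0555 gf 39.9987587146461
tilt [-0.  0. -1.] | move cm [-0.21  0.17  1.18] yaw -0.0
```

>>> send_rows(moves=[[0,0.1,0.3,0,1],[0,0.1,0.6,0,1],[0,0.1,0.9,0,1],[0,0.1,1.1,0,1],[0,0.1,1.3,0,1]], newtons=12)

```text
t: 16.25
tcp_pos: [0.5295, -0.2406, 0.139]
orientation: [[0.897, 0.442, 0.004], [0.442, -0.897, -0.001], [0.003, 0.002, -1.0]]
contact_force: [1.4, 5.2, 15.7]
width: 0.056
gripper_force: 12.0
```

```bash
python3 go.py .566 -.222 .121 -63.7; python3 nuts.py w9
```

```text
t 16.25 tcp [ 0.5295 -0.2406  0.139 ] yang -63.78 F [ 1.4  5.2 15.7] w 0.056 gf 12.01345782901626
tilt [ 0.004 -0.001 -1.   ] | move cm [ 4.09 -0.06  1.81] yaw -0.001
[222  60  16  24 349] [228.8  71.4]
[298  60  40  27 822] [320.3  71.9]
[240  71  36  13 274] [258.7  79.1]
[ 258  132   42   43 1294] [278.7 153.3]
[308 139  16  10  91] [314.8 143.8]
[331 172   7  65 268] [335.  201.6]
[ 224  184  106   77 4908] [281.9 228.3]
```

>>> send_rows(moves=[[0.4,0,0,0,1],[0.8,0,0,0,1],[1.2,0,0.05,0,1],[1.6,0,0.15,0,1],[2.0,0,0.3,0,1]], newtons=8)

```text
t: 16.8
tcp_pos: [0.5465, -0.2316, 0.1337]
orientation: [[0.897, 0.442, -0.001], [0.442, -0.897, 0.0], [-0.001, -0.001, -1.0]]
contact_force: [-0.2, 0.2, -2.7]
width: 0.056
gripper_force: 8.0
```

```bash
python3 go.py .566 -.222 .121 -63.7; python3 nuts.py w10
```

```text
t 16.8 tcp [ 0.5465 -0.2316  0.1337] yang -63.77 F [-0.2  0.2 -2.7] w 0.056 gf 7.999841981800273
tilt [-0.001  0.    -1.   ] | move cm [2.17 0.01 1.27] yaw -0.001
[222  60  31  58 910] [231.7  79.9]
[300  76  38  78 994] [324.2  98.7]
[275  83   8  11  61] [278.3  87.8]
[248 103  28   6  76] [263.  106.7]
[314 129   8  10  63] [318.1 133.6]
[ 245  155   74  101 5238] [283.4 213.4]
[222 173   5  54 147] [223.1 201.5]
[329 200   9  46 246] [334.2 218.3]
```

>>> send_rows(moves=[[0.4,0,0.2,0,1],[0.8,0,0.4,0,1],[1.2,0,0.6,0,1],[1.6,0,0.8,0,1],[2.0,0,1.0,0,1]])

```text
t: 17.35
tcp_pos: [0.5647, -0.2228, 0.124]
orientation: [[0.897, 0.442, -0.0], [0.442, -0.897, -0.0], [-0.0, -0.0, -1.0]]
contact_force: [-0.5, -0.2, -1.5]
width: 0.056
gripper_force: 8.0
```

```bash
python3 go.py .566 -.222 .121 -63.7
```

```text
t 17.35 tcp [ 0.5647 -0.2228  0.124 ] yang -63.77 F [-0.5 -0.2 -1.5] w 0.056 gf 7.999912871746346
tilt [-0. -0. -1.] | move cm [ 0.15 -0.01  0.3 ] yaw -0.001
```

Light table contact has begun. I'll go down a little more with a weak grip, then let go.

>>> send_rows(moves=[[0.1,0,0.1,0,1],[0.1,0,0.2,0,1],[0.1,0,0.3,0,1],[0.1,0,0.4,0,1],[0.1,0,0.4,0,1]], newtons=4)

```text
t: 17.85
tcp_pos: [0.5654, -0.2224, 0.1209]
orientation: [[0.897, 0.442, 0.001], [0.442, -0.897, -0.0], [0.001, 0.0, -1.0]]
contact_force: [-1.5, 3.4, 5.2]
width: 0.0556
gripper_force: 4.0
```

```bash
python3 go.py .566 -.222 .121 -63.7; python3 - <<'E'
from workcell import arm
import cv2,numpy as np
a=arm.get_image("scene")["color"]
cv2.imwrite("pics/s11.png",a)
E
```

```text
t 17.85 tcp [ 0.5654 -0.2224  0.1209] yang -63.77 F [-1.5  3.4  5.2] w 0.0556 gf 4.000484146090457
tilt [ 0.001 -0.    -1.   ] | move cm [ 0.07 -0.01 -0.01] yaw -0.001
```

>>> send_rows(moves=[[0,0,0,0,0.3],[0,0,0,0,0],[0,0,0,0,0],[0,0,0,0,0],[0,0,0,0,0]])

```text
t: 18.4
tcp_pos: [0.5652, -0.2225, 0.1201]
orientation: [[0.897, 0.442, -0.0], [0.442, -0.897, -0.0], [-0.0, -0.0, -1.0]]
contact_force: [-0.7, -0.8, -0.7]
width: 0.088
gripper_force: 0.0
```

>>> send_rows(moves=[[0,0,-1,0,0],[0,0,-3,0,0],[0,0,-6,0,0],[0,0,-10,0,0],[0,0,-14,0,0]])

```text
t: 18.9
tcp_pos: [0.565, -0.2224, 0.2624]
orientation: [[0.897, 0.442, 0.0], [0.442, -0.897, -0.0], [0.0, 0.0, -1.0]]
contact_force: [-0.1, -0.9, -0.1]
width: 0.0883
gripper_force: 0.0
```

```bash
python3 go.py .566 -.222 .121 -63.7; python3 - <<'E'
from workcell import arm
import cv2,numpy as np,pickle
d=pickle.load(open("d0.pkl","rb"))
a=arm.get_image("scene")["color"];b=d["scene"]["color"]
cv2.imwrite("pics/end.png",a)
# match cup's front part old vs new
for n,(x0,y0,x1,y1) in {"cupfront":(318,270,372,318),"handle":(335,246,378,270),"rearnut":(352,262,372,282)}.items():
    r=cv2.matchTemplate(a[y0-20:y1+20,x0-20:x1+20],b[y0:y1,x0:x1],cv2.TM_CCOEFF_NORMED);_,m,_,l=cv2.minMaxLoc(r);print(n,round(m,3),l[0]-20,l[1]-20)
g=cv2.cvtColor(a,cv2.COLOR_BGR2GRAY)
print(cv2.minMaxLoc(cv2.GaussianBlur(g,(5,5),0)[285:300,330:362]))
E
```

```text
t 18.9 tcp [ 0.565  -0.2224  0.2624] yang -63.77 F [-0.1 -0.9 -0.1] w 0.0883 gf 0.0
tilt [ 0. -0. -1.] | move cm [1.000e-01 1.000e-02 1.414e+01] yaw -0.001
cupfront 0.632 2 0
handle 0.88 2 0
rearnut 0.862 -2 5
(51.0, 114.0, (4, 0), (0, 0))
```

```bash
python3 -c "
from workcell import arm
print(arm.job_done())"
```

```text
the job is handed in; nothing more can be done
None
```

The job is handed in, but no verdict came back: the front nut slid into the square tray at about 30° of tilt, the rear nut appears to be still behind the rib, and the cup was released about 3 mm from where it stood, apparently upright (the last check was by image code, not by eye).

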